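Slide the crumb tray back into the mini oven

ROBOT

A 6-joint arm with a two-finger parallel gripper is mounted at the origin on a cart in front of the work surface, level with it; the furniture and walls round the work are solid. World frame = base frame: x ahead of the robot, y to its left, z up, the work surface at z = 0. Lengths are in mm, angles in rad, forces in N, time in s.
With the tool pointing down it reaches from about 425 to 925 mm from the base axis. Payload 12.5 kg.
Tool frame: the origin (TCP) lies at the very end of the fingers, on their centre line; the grasp point (between the pads) lies 19 mm behind it (env.hold_point_z is the distance from the TCP to the grasp point, in mm); z points along the fingers, y is the line along which they close (so a half turn about z gives the same grasp; the last joint's range is limited). The gripper opens to 85 mm and grips with 20 to 120 N. Pads are 22 mm wide; open, the fingers measure 114 mm over their backs; the gripper's body (76 mm by 85 mm) begins 54 mm behind the grasp point. The pads swing forward as they close: fully open they stand 13 mm farther back than shut.
Start: joints at [-1.448, 0.491, 1.559, -0, 1.092, -0.106], TCP at [141.777, -608.723, 231.327] pointing down, gripper open.
Joint ranges: [-3.1, 3.1], [-0.84, 2.19], [0.05, 2.79], [-1.13, 4.28], [0.06, 2.93], [-2.69, 2.69]. Speed limits (rad/s): [2.22, 2.22, 2.79, 3.14, 3.14, 3.14].

INTERFACE

Orientations are given as a unit quaternion [x, y, z, w].
In Python, from workcell import telemetry, vision, job, env gives the robot as it stands. The module is installed in compiled form; this text tells all that it offers.
- The arm moves only by the shell command python3 -m crank 'ROWS'. ROWS is JSON, a list of rows, each a list of 5 numbers: the opening, from 0 (shut) to 1 (fully open), then the shift along the tool's x, y, z as a fraction of full scale, then the turn about the tool's z as a fraction of full scale. A call has 1 to 8 rows; each row is the pose to reach, as a shift and turn from the pose commanded when the call began, along the tool's axes at that moment; what a row does not reach only later rows make up. Full scale, the value 1, is 80 mm for a shift and 120 degrees for a turn. A row lasts 1/12 s, in which the tool goes at most 41.7 mm and 7.16 degrees, less where a joint would pass 70% of its speed; a pose out of reach is approached as far as the arm can. A call with a number of a shift or a turn outside -1 to 1 is refused whole. A call with a gripper value outside its range is refused whole. The fingers move at their own pace and stop on an object; the grip force is fixed at half the most. Time passes only in rows, so rows that repeat a pose let the fingers close. It gives the time, the measured TCP pose, the force, the opening and the grip force at its end, in the units of the state.
- telemetry.sense(): the state, without advancing time (a new reading comes with each control period).
- vision.read_camera(name): name is "scene" or "top" or "wrist"; returns (picture, depth): 384x512x3 uint8, red, green, blue; 384x512 float32, mm along the optical axis (not along the pixel's ray), 0 where there is no reading.
- vision.camera_model(name): a dict with "K" (3x3 intrinsics, pixels), "R" (3x3) and "t" (3): a world point X has camera coordinates R X + t. Camera axes: x right, y down, z forward; pixel columns grow to the right and rows downward; lengths in mm; the calibration is good to about 2 mm. A picture is of the moment at which its call begins: read the wrist's pose just before it. camera_model takes no time and is no camera call; for the wrist camera it gives the pose at the moment of the call.
- job.finish_job(): hands the job in; it is judged then, once.
The state is a dict: "time": time; "joint_pos": joint angles; "qvel": joint speeds; "joint_efforts": joint torques, N m; "eef_pos": TCP position; "ee_rot": TCP orientation; "wrist_force": force on the tool from outside, world axes, zero at the start; "ft_torque": the same for the moment, N m; "grip_width": finger opening in mm; "gripper_force": force on a finger pad.
Only numpy, scipy, OpenCV 4.12 (cv2) and the standard library are available. Lean on these libraries where they do the work, as an engineer would, in place of code of your own. Each camera call takes 0.05 s, during which the arm holds its last target. There are 200 camera calls.

TASK

The crumb tray of the mini oven has been emptied and lies on the worktop. Slide it back into its bay under the oven door until it is fully home, past its catch, with its front panel flush against the oven's front, and let go. Leave the honey jar and the cup to the right of the oven where they are.

Things in the scene. Friction and masses are not known exactly. Their poses are not given: they have to be found in the camera images.
- crumb_tray: Shallow sheet-steel tray, 0.2 kg, lying upright on the worktop. Origin: on the underside, at the middle of the back face of its front panel; x points to its rear (the way it goes in), y left, z up. Tray: x 0 to 160 mm, 170 wide (y -85 to 85), 20 high. Panel: 4 thick, 264 wide, 40 high. Centre of mass about x = 65 mm: it stays in the oven unheld with less than 50 mm sticking out.
- tray_grip (a point): Middle of the black plastic tongue that is the tray's handle, at (-34, 0, 27) mm from the tray's origin; axes as the tray's. The tongue stands out from the panel, x -4 to -50, is 26 mm wide (y) and 18 high (z 18 to 36 over the tray's underside). Fingers close across its width, along y.
- tray_rear (a point): Middle of the tray's rear edge, on the underside, 160 mm behind the tray's origin. The two rear corners are rounded 4 mm. A gap in the tray's right wall, 116 to 141 mm from the panel, takes the bay's catch: a sprung roller in the bay's right wall, met over the last 38 mm; it pushes the tray left and resists with up to about 15 N, then drops into the gap. Pressing down adds drag.
- mini_oven: Steel worktop oven with glass door, bar handle and three knobs, 340 wide, 206 deep, 212 mm high; it stands fast. Origin: on the worktop under the middle of its front face, in that face's plane; x points into the oven, y left, z up. The tray is home when its panel meets the front face: tray origin at x = 0, z = 18 mm, axes parallel. Bay floor z = 18, bay roof z = 50 mm, both flat.
- oven_mouth (a point): Lower edge of the tray's mouth, middle, at (0, 0, 18) mm of the oven; mouth y -114 to 114, z 18 to 50. Unseen inside: two side walls along x, 174 mm apart, their middle anywhere up to 18 mm left or right of y = 0: feel for it. The left one (guide) begins 12 mm in, blunt; the right one 61 mm in, rounded. A tray at y = -21 goes 45 mm in freely, then moves left till it touches the guide.
- oven_handle (a point): Middle of the bar handle of the door, at (-32, 34, 190) mm of the oven; bar 230 long (along y), 12 thick, so it stands 38 mm out from the front face. The door stands 6 mm out, the knobs (at y = -136) 20. An upright gripper on the tray's handle would meet the bar before the tray is home; leaning back 30 to 40 degrees towards the robot it passes below.
- honey_jar: Honey jar with a yellow lid, 60 mm across, 100 mm high, standing right of the oven. Origin: centre of its underside.
- cup: Small white cup, 62 mm across, 50 mm high, with a handle, standing right of the oven, beside the honey jar. Origin: on its underside.

How it is judged (in metres and radians):
On the way:
1. the tray, level and right way round, has its rear in the oven's mouth (x of crumb_tray in the frame of mini_oven above -0.13 m and z of crumb_tray in the frame of mini_oven between 0.012 and 0.034 m and angle between crumb_tray's own z axis and vertical below 0.17 rad), for 0.1 s.
At the end, for the whole second after the job is handed in: The tray lies in its bay, its panel within 3.5 mm of the oven's front face and square to it within 0.05 rad, flat on the bay's floor within 5 mm and 0.05 rad, at rest and let go (x of crumb_tray in the frame of mini_oven between -0.0035 and 0.004 m and y of crumb_tray in the frame of mini_oven between -0.023 and 0.023 m and z of crumb_tray in the frame of mini_oven between 0.013 and 0.023 m and angle between the x axis of crumb_tray and the x axis of mini_oven, either way round below 0.05 rad and angle between crumb_tray's own z axis and vertical below 0.05 rad and linear speed of crumb_tray below 0.02 m/s); the robot touches nothing.
It fails at once if the honey jar is moved more than 30 mm (distance of honey_jar from where it was at the start of the episode above 0.03 m).
It fails at once if the cup is moved more than 30 mm (distance of cup from where it was at the start of the episode above 0.03 m).
It also fails if it takes over 58 s, if anything falls off the work surface, if the arm or the gripper's body presses on something with over 40 N, if the wrist force passes 120 N, or if a joint passes its speed limit or range.

## Working session

There is one attempt and no reset: what is moved stays moved. The work goes in short steps, Python scripts to look and compute and a shell command to move; the robot and the scene stay as the last step left them, time stands still between calls to the robot, and variables do not carry over. Pictures are saved under pics/ and viewed, at most 10 in all, crops included, and the job is handed in when it is done.

```bash
mkdir -p pics; python3 - <<'E'
from workcell import telemetry, vision
import cv2,numpy as np
from scipy.spatial.transform import Rotation as R
s=telemetry.sense();print(s); print(R.from_quat(s['ee_rot']).as_matrix().round(3))
ims=[]
for n in("scene","top"):
    p,d=vision.read_camera(n);m=vision.camera_model(n);np.savez(n+".npz",p=p,d=d,K=m["K"],R=m["R"],t=m["t"])
    cv2.imwrite(f"pics/{n}0.png",p[:,:,::-1]);print(n,np.array(m["K"]).round(1).tolist(),(-np.array(m["R"]).T@m["t"]).round(0))
E
```

```text
{'time': 0.0, 'joint_pos': array([-1.44766782e+00,  4.91515188e-01,  1.55945009e+00, -1.46663989e-05,
        1.09170751e+00, -1.05591953e-01]), 'qvel': array([-0.00079842, -0.00221803, -0.00080845,  0.002291  ,  0.00184902,
       -0.00090169]), 'joint_efforts': array([-1.60848558e-03, -6.18443656e+01, -2.61592215e+01, -1.61773214e-04,
        3.99260127e-03, -3.89414026e-06]), 'eef_pos': array([ 141.70260113, -608.48863226,  230.75508798]), 'ee_rot': array([ 9.93467461e-01,  1.14114466e-01, -1.12409015e-05, -5.39987875e-04]), 'wrist_force': array([ 0.91717948, -0.16286977,  0.06335074]), 'ft_torque': array([ 0.03761687, -0.00311002,  0.00963259]), 'gripper_force': 0.0, 'grip_width': 85.49412441161768}
[[ 0.974  0.227 -0.   ]
 [ 0.227 -0.974  0.001]
 [ 0.    -0.001 -1.   ]]
scene [[435.9, 0.0, 257.2], [0.0, 435.9, 184.4], [0.0, 0.0, 1.0]] [ 95. 523. 846.]
top [[369.4, 0.0, 257.4], [0.0, 369.4, 197.8], [0.0, 0.0, 1.0]] [ 409. -174. 1177.]
```

View pics/scene0.png

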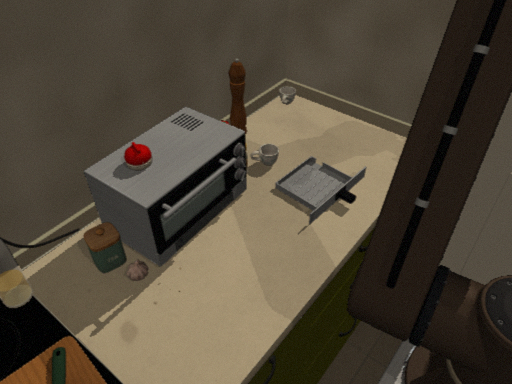

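View pics/top0.png

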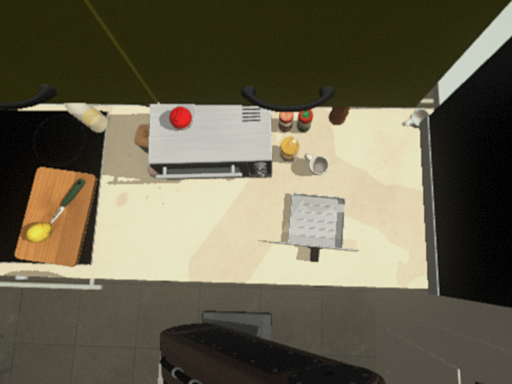

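The pictures show the oven, in the top view at columns 150–272 and rows 104–177. The tray lies at columns 262–357 and rows 193–262, with its tongue at (314,254). The jar lid is at (289,149) and the cup at (317,165). Next I turn these into world positions.

```bash
cat > h.py <<'E'
import numpy as np
def load(n):
    return dict(np.load(n+".npz"))
def pts(c):
    d=c['d'].astype(float);v,u=np.mgrid[:d.shape[0],:d.shape[1]]
    K=c['K'];P=np.stack([(u-K[0,2])/K[0,0]*d,(v-K[1,2])/K[1,1]*d,d],-1)
    W=(P-c['t'])@c['R'];W[d<=0]=np.nan
    return W
def ray(c,uv,z):
    uv=np.atleast_2d(uv).astype(float);r=np.c_[uv,np.ones(len(uv))]@np.linalg.inv(c['K']).T@c['R'];o=-c['R'].T@c['t']
    return o+r*((z-o[2])/r[:,2])[:,None]
E
python3 - <<'E'
from h import *
import cv2
c=load("top");W=pts(c);z=W[...,2];p=c['p'].astype(int)
v,u=np.mgrid[:384,:512]
def rect(m,zz,name):
    n,l,s,_=cv2.connectedComponentsWithStats(m.astype(np.uint8));k=1+np.argmax(s[1:,4]);q=np.argwhere(l==k)[:,::-1]
    w=ray(c,q,zz)[:,:2];r=cv2.minAreaRect(w.astype(np.float32));print(name,len(q),np.array(r[0]).round(1),np.array(r[1]).round(1),round(r[2],2));print(cv2.boxPoints(r).round(0).tolist())
rect((abs(z-212)<8)&(v<185)&(u<280),212,"oven top")
rect((abs(z-190)<10)&(v>160)&(v<185)&(u<280),190,"bar")
T=(u>255)&(u<365)&(v>185)&(v<268)
rect(T&(z>30)&(z<50)&(p.sum(2)>120),40,"panel")
rect(T&(v>246)&(p.sum(2)<110),36,"tongue")
rect(T&(z>10)&(v<246),20,"tray")
rect((u>275)&(u<302)&(v>136)&(v<163)&(z>85),100,"jar")
rect((u>302)&(u<332)&(v>150)&(v<178)&(z>30),50,"cup")
for a in range(190,266,4): print(a, z[a,[280,300,314,320,330,350]].round(0))
print(np.isfinite(z[T]).mean())
big=cv2.resize(c['p'][95:270,140:365,::-1],None,fx=3.5,fy=3.4,interpolation=cv2.INTER_CUBIC);cv2.imwrite("pics/top_crop.png",big[:600,:800])
E
```

```text
oven top 6566 [764.9   3.9] [180.6 341.2] 1.05
[[671.0, 173.0], [678.0, -168.0], [858.0, -165.0], [852.0, 176.0]]
bar 617 [661.7  31.1] [ 39.1 262.7] 3.1
[[635.0, 161.0], [649.0, -101.0], [688.0, -99.0], [674.0, 163.0]]
panel 273 [ 449.6 -307.2] [260.9  49.9] 85.71
[[415.0, -435.0], [465.0, -439.0], [484.0, -179.0], [434.0, -175.0]]Traceback (most recent call last):
  File "<stdin>", line 12, in <module>
  File "<stdin>", line 6, in rect
    return _wrapfunc(a, 'argmax', axis=axis, out=out, **kwds)
    return bound(*args, **kwds)
ValueError: attempt to get argmax of an empty sequence
```

```bash
python3 - <<'E'
from h import *
import cv2
c=load("top");W=pts(c);z=W[...,2];p=c['p'].astype(int)
v,u=np.mgrid[:384,:512]
def rect(m,zz,name):
    n,l,s,_=cv2.connectedComponentsWithStats(m.astype(np.uint8))
    if n<2: print(name,"none");return
    k=1+np.argmax(s[1:,4]);q=np.argwhere(l==k)[:,::-1]
    w=ray(c,q,zz)[:,:2];r=cv2.minAreaRect(w.astype(np.float32));print(name,len(q),np.array(r[0]).round(1),np.array(r[1]).round(1),round(r[2],2),cv2.boxPoints(r).round(0).tolist())
    return l==k
T=(u>255)&(u<365)&(v>185)&(v<268)
print(p[250:264,314].tolist())
rect(T&(v>248)&(abs(u-314)<12)&(p.sum(2)<200),36,"tongue")
rect(T&(z>8)&(v<243),20,"tray")
rect((u>275)&(u<302)&(v>136)&(v<163)&(z>85),100,"jar")
rect((u>302)&(u<332)&(v>150)&(v<178)&(z>30),50,"cup")
# panel line: highest pixels per column
m=T&(z>28)&(z<50)&(v>236)&(v<255)
q=[(uu,(np.nonzero(m[:,uu])[0]).mean()) for uu in range(262,357) if m[:,uu].any() and abs(uu-314)>8]
w=ray(c,q,40)[:,:2];f=np.polyfit(w[:,1],w[:,0],1);print("panel line slope",f, w[0],w[-1],len(q),np.std(w[:,0]-np.polyval(f,w[:,1])))
# oven front edge per column
m=(abs(z-212)<8)
q=[(uu,np.nonzero(m[140:185,uu])[0].max()+140.5) for uu in range(156,268)]
w=ray(c,q,212)[:,:2];f=np.polyfit(w[:,1],w[:,0],1);r=w[:,0]-np.polyval(f,w[:,1]);print("oven front",f,r.std(),w[[0,-1]])
big=cv2.resize(c['p'][95:270,140:365,::-1],None,fx=3.5,fy=3.4,interpolation=cv2.INTER_CUBIC);cv2.imwrite("pics/top_crop.png",big[:600,:800])
E
```

```text
[[54, 52, 46], [51, 51, 45], [55, 53, 47], [58, 55, 50], [55, 53, 49], [54, 53, 45], [54, 53, 46], [51, 50, 43], [56, 54, 47], [59, 60, 53], [50, 49, 42], [107, 101, 82], [206, 201, 165], [236, 232, 195]]
tongue 86 [ 445.1 -305.6] [33.6 21.2] 0.14 [[428.0, -295.0], [428.0, -316.0], [462.0, -316.0], [462.0, -295.0]]
tray 180 [ 585.1 -267. ] [120.4 265.9] 36.51 [[458.0, -196.0], [616.0, -410.0], [713.0, -338.0], [554.0, -124.0]]
jar 283 [ 768.1 -222.5] [55.7 57.8] 72.85 [[732.0, -241.0], [788.0, -258.0], [804.0, -204.0], [749.0, -187.0]]
cup 169 [ 733.1 -313.1] [80.2 62.3] 24.32 [[684.0, -301.0], [709.0, -358.0], [782.0, -325.0], [757.0, -268.0]]
panel line slope [7.45235922e-02 4.95107790e+02] [ 480.77908824 -178.8537468 ] [ 463.26052747 -429.94556489] 67 0.48071916776008217
oven front [-4.82760664e-02  6.79955844e+02] 2.431648749943324 [[ 673.36019506  145.29472073]
 [ 687.2870173  -157.38013958]]
```

View pics/top_crop.png

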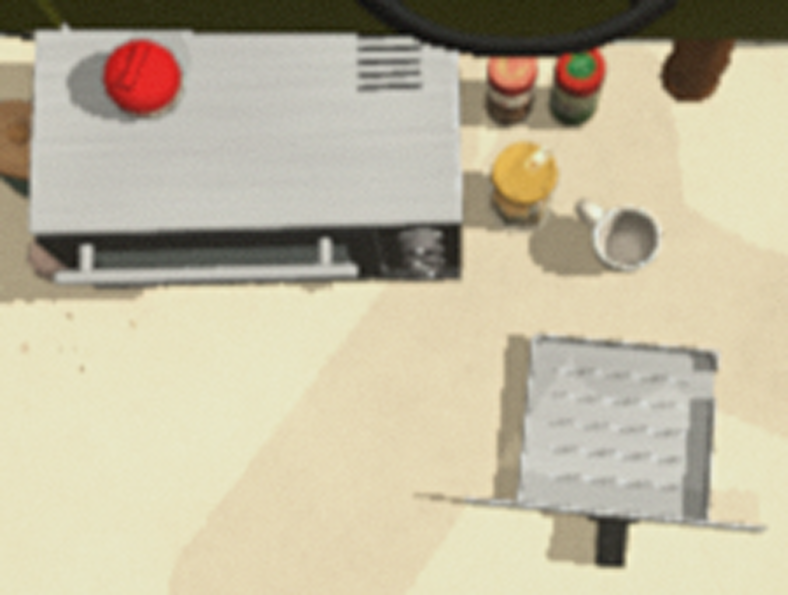

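Estimates:
- **Oven:** yaw about +0.025 rad, front middle near (679, 3).
- **Tray:** yaw about -0.074 rad, origin near (474, -307).
- **Crop picture:** the tongue is the dark block at crop (612,540), and the catch gap in the tray's right wall is at crop (705,385).

I'm moving above the tongue now.

```bash
python3 -m crank '[[1,0.4,-0.4,0,0.06],[1,0.8,-0.8,0,0.12],[1,0.8,-0.8,0,0.145],[1,0.8,-0.8,0,0.145]]' >/dev/null
python3 -m crank '[[1,0.32,-0.33,0,0],[1,0.64,-0.67,0,0],[1,0.95,-1,0,0],[1,0.95,-1,0,0]]' >/dev/null
python3 -m crank '[[1,0.32,-0.33,0,0],[1,0.64,-0.67,0,0],[1,0.95,-1,0,0],[1,0.95,-1,0,0]]'
python3 -m crank '[[1,0.32,-0.33,0.3,0],[1,0.64,-0.67,0.6,0],[1,0.95,-1,0.9,0],[1,0.95,-1,0.9,0],[1,0.95,-1,0.9,0]]'
python3 - <<'E'
from workcell import telemetry, vision
import cv2,numpy as np
from scipy.spatial.transform import Rotation as R
s=telemetry.sense();print(s['time'],s['eef_pos'],R.from_quat(s['ee_rot']).as_matrix().round(3).tolist())
m=vision.camera_model("wrist");p,d=vision.read_camera("wrist");np.savez("wrist.npz",p=p,d=d,**{k:np.array(m[k]) for k in"KRt"})
cv2.imwrite("pics/wrist1.png",p[:,:,::-1])
E
```

```text
time: 1.1
eef_pos: [356.0, -381.4, 231.2]
ee_rot: [0.999, -0.035, 0.0, -0.0]
wrist_force: [-0.5, -0.3, 0.2]
grip_width: 85.5
gripper_force: 0.0
time: 1.52
eef_pos: [435.6, -309.0, 157.6]
ee_rot: [0.999, -0.035, -0.001, -0.001]
wrist_force: [-0.3, -0.5, 0.4]
grip_width: 85.2
gripper_force: 0.0
1.5167 [ 435.57606729 -308.97438575  157.62686394] [[0.997, -0.071, -0.002], [-0.071, -0.997, 0.002], [-0.002, -0.002, -1.0]]
```

View pics/wrist1.png

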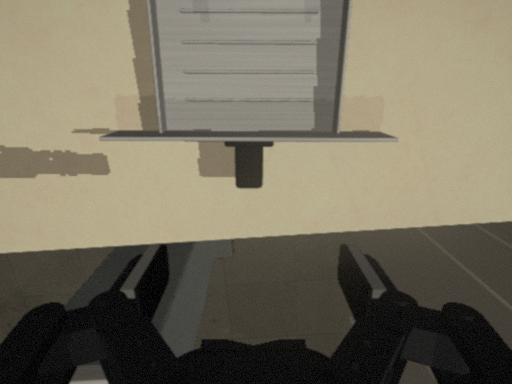

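The wrist view shows the tongue at columns 236–263, rows 142–187, and the panel at row 136 from column 100 to 397. The fingers straddle column 255.

```bash
python3 - <<'E'
from h import *
import cv2
c=load("wrist");p=c['p'].astype(int);o=-c['R'].T@c['t'];print("cam",o.round(0))
v,u=np.mgrid[:384,:512]
m=(p.sum(2)<150)&(v>150)&(v<195)&(abs(u-250)<25)
q=np.argwhere(m)[:,::-1];print(q.min(0),q.max(0))
L=[(np.nonzero(m[r])[0].min()-.5,r) for r in range(155,180)];Rr=[(np.nonzero(m[r])[0].max()+.5,r) for r in range(155,180)]
l=ray(c,L,36);r=ray(c,Rr,36);print("L",l[[0,-1]].round(1).tolist(),"R",r[[0,-1]].round(1).tolist());print("end",ray(c,[(249,q[:,1].max()+.5)],36))
print("panel ends top",ray(c,[(100,139),(397,139)],40).round(1).tolist())
# depth check at tongue
print(pts(c)[160,249])
# oven front edge in top, by brightness
t=load("top");g=t['p'].astype(float).sum(2)
q=[]
for uu in range(158,266):
    col=g[152:174,uu];k=np.argmin(np.diff(col));q.append((uu,152+k+.5))
w=ray(t,q,212)[:,:2];f=np.polyfit(w[:,1],w[:,0],1);res=w[:,0]-np.polyval(f,w[:,1]);k=abs(res)<4;f=np.polyfit(w[k,1],w[k,0],1);print("oven front",f,k.sum(),res[k].std())
row=g[130];print("sides row130",[ray(t,[(x,130)],212)[0].round(1).tolist() for x in (146+np.argmax(np.abs(np.diff(row[146:156])))+.5,264+np.argmax(np.abs(np.diff(row[264:278])))+.5)])
E
```

```text
cam [ 518. -315.  300.]
[236 151] [261 186]
L [[460.5, -294.5, 36.0], [437.7, -293.4, 36.0]] R [[458.9, -317.1, 36.0], [436.1, -315.7, 36.0]]
end [[ 429.54711779 -304.45091374   36.        ]]
panel ends top [[484.0, -177.4, 40.0], [465.6, -437.3, 40.0]]
[ 455.11015512 -306.38651506   36.58079626]
oven front [-4.83614241e-02  6.80786100e+02] 108 0.8964035216029561
sides row130 [[769.1, 173.9, 212.0], [774.1, -164.9, 212.0]]
```

```bash
for i in 1; do :; done
python3 -m crank '[[1,0,0,0,-0.06],[1,0,0,0,-0.12],[1,0,0,0,-0.18],[1,0,0,0,-0.24],[1,0,0,0,-0.3],[1,0,0,0,-0.36],[1,0,0,0,-0.42],[1,0,0,0,-0.45]]' >/dev/null
python3 -m crank '[[1,0,0,0,-0.06],[1,0,0,0,-0.12],[1,0,0,0,-0.18],[1,0,0,0,-0.24],[1,0,0,0,-0.3],[1,0,0,0,-0.36],[1,0,0,0,-0.42],[1,0,0,0,-0.45]]' >/dev/null
python3 -m crank '[[1,0,0,0,-0.06],[1,0,0,0,-0.12],[1,0,0,0,-0.18],[1,0,0,0,-0.24],[1,0,0,0,-0.3],[1,0,0,0,-0.36],[1,0,0,0,-0.42],[1,0,0,0,-0.45]]' >/dev/null
python3 -m crank '[[1,0,0.056,0.25,-0.05],[1,0,0.056,0.5,-0.1],[1,0,0.056,0.75,-0.15],[1,0,0.056,0.75,-0.15],[1,0,0.056,0.75,-0.15]]'
python3 - <<'E'
from workcell import telemetry
from scipy.spatial.transform import Rotation as R
s=telemetry.sense();M=R.from_quat(s['ee_rot']).as_matrix();print(s['joint_pos'].round(3),s['eef_pos'],M.round(3).tolist())
from h import *
c=load("scene");W=pts(c).reshape(-1,3)
for lo,hi in((60,170),(56,100)):
    a=W[(W[:,2]>lo)&(W[:,2]<hi)&(abs(W[:,1])<150)&(W[:,0]>640)&(W[:,0]<700)]
    f=np.polyfit(a[:,1],a[:,0],1)
    for _ in range(4): r=a[:,0]-np.polyval(f,a[:,1]);k=abs(r-np.median(r))<6;f=np.polyfit(a[k,1],a[k,0],1)
    print(f,k.sum(),len(a))
a=W[(W[:,2]>19)&(W[:,2]<49)&(W[:,0]>640)&(W[:,0]<760)&(abs(W[:,1])<150)];print(len(a),a[::max(1,len(a)//15)].round(0).tolist())
E
```

```text
time: 3.98
eef_pos: [436.0, -306.9, 99.7]
ee_rot: [0.04, 0.999, 0.0, -0.0]
wrist_force: [-0.2, -0.5, 1.0]
grip_width: 85.3
gripper_force: 0.0
[-0.737  0.54   1.914 -0.     0.687 -2.229] [ 436.01629271 -306.85688035   99.72937514] [[-0.997, 0.079, -0.0], [0.079, 0.997, 0.0], [0.0, 0.0, -1.0]]
[-4.92233648e-02  6.80407692e+02] 2306 2452
[-5.32009356e-02  6.79711372e+02] 1027 1056
344 [[692.0, -148.0, 48.0], [689.0, -119.0, 48.0], [689.0, -126.0, 35.0], [703.0, -121.0, 20.0], [701.0, -102.0, 20.0], [689.0, -72.0, 19.0], [703.0, -14.0, 22.0], [686.0, -3.0, 20.0], [686.0, 23.0, 20.0], [691.0, 58.0, 20.0], [698.0, 89.0, 19.0], [676.0, 121.0, 47.0], [679.0, 118.0, 31.0], [678.0, 117.0, 22.0], [677.0, 147.0, 42.0], [676.0, 149.0, 33.0]]
```

```bash
python3 -m crank '[[1,0,0.03,0.2,0],[1,0,0.03,0.45,0],[1,0,0.03,0.7,0],[1,0,0.03,0.85,0],[1,0,0.03,0.85,0]]'
python3 -m crank '[[1,0,0,0.13,0],[1,0,0,0.26,0],[1,0,0,0.26,0],[1,0,0,0.26,0]]'
python3 -m crank '[[0,0,0,0,0],[0,0,0,0,0],[0,0,0,0,0],[0,0,0,0,0],[0,0,0,0,0],[0,0,0,0,0],[0,0,0,0,0],[0,0,0,0,0]]'
python3 -m crank '[[0,0,0,0,0],[0,0,0,0,0],[0,0,0,0,0],[0,0,0,0,0]]'
```

```text
time: 4.4
eef_pos: [436.4, -303.8, 31.0]
ee_rot: [0.039, 0.999, 0.0, -0.0]
wrist_force: [-0.5, 0.6, -0.9]
grip_width: 85.4
gripper_force: 0.0
time: 4.73
eef_pos: [436.8, -303.2, 10.6]
ee_rot: [0.038, 0.999, 0.0, -0.0]
wrist_force: [-0.3, -0.5, -0.4]
grip_width: 85.3
gripper_force: 0.0
time: 5.4
eef_pos: [436.9, -303.2, 10.9]
ee_rot: [0.038, 0.999, -0.0, 0.0]
wrist_force: [-0.9, 0.3, 5.4]
grip_width: 24.9
gripper_force: 61.5
time: 5.73
eef_pos: [437.0, -303.2, 10.9]
ee_rot: [0.038, 0.999, -0.0, 0.0]
wrist_force: [-0.7, 0.2, 5.3]
grip_width: 25.0
gripper_force: 61.5
```

```bash
python3 -m crank '[[0,0,0,-0.1,0],[0,0,0,-0.2,-0.02],[0,0,0,-0.3,-0.04],[0,0,0,-0.3,-0.06],[0,0,0,-0.3,-0.06]]'
python3 -m crank '[[0,-0.03,0.21,0,0],[0,-0.06,0.42,0,0],[0,-0.08,0.63,0,0],[0,-0.1,0.84,0,0]]' >/dev/null
python3 -m crank '[[0,-0.03,0.21,0,0],[0,-0.06,0.42,0,0],[0,-0.08,0.63,0,0],[0,-0.1,0.84,0,0]]' >/dev/null
python3 -m crank '[[0,-0.03,0.21,0,0],[0,-0.06,0.42,0,0],[0,-0.08,0.63,0,0],[0,-0.1,0.84,0,0]]' >/dev/null
python3 -m crank '[[0,-0.03,0.21,0,0],[0,-0.06,0.42,0,0],[0,-0.08,0.63,0,0],[0,-0.1,0.84,0,0],[0,-0.1,0.84,0,0],[0,-0.1,0.84,0,0]]'
python3 - <<'E'
from workcell import telemetry, vision
import cv2,numpy as np
s=telemetry.sense();print(s['eef_pos'],s['ee_rot'],s['grip_width'])
ims=[]
for n in("scene","top"):
    p,d=vision.read_camera(n);m=vision.camera_model(n);np.savez(n+"2.npz",p=p,d=d,**{k:np.array(m[k]) for k in"KRt"})
    ims.append(p)
a=cv2.resize(ims[0][60:300,80:340],(520,480));b=cv2.resize(ims[1][90:290,140:280],(280,400))
b=cv2.copyMakeBorder(b,0,80,0,0,cv2.BORDER_CONSTANT)
cv2.imwrite("pics/s2.png",np.hstack([a,b])[:,:,::-1])
E
```

```text
time: 6.15
eef_pos: [436.8, -303.1, 35.2]
ee_rot: [-0.026, 1.0, -0.0, 0.0]
wrist_force: [-0.5, 0.6, -2.5]
grip_width: 25.0
gripper_force: 60.5
time: 7.65
eef_pos: [455.0, -32.5, 34.5]
ee_rot: [-0.026, 1.0, -0.0, -0.0]
wrist_force: [0.6, -0.1, -1.8]
grip_width: 25.0
gripper_force: 60.5
[455.00522081 -32.52364359  34.49258327] [-2.56925845e-02  9.99669871e-01 -4.55319441e-06 -2.00021859e-04] 24.97655857813628
```

View pics/s2.png

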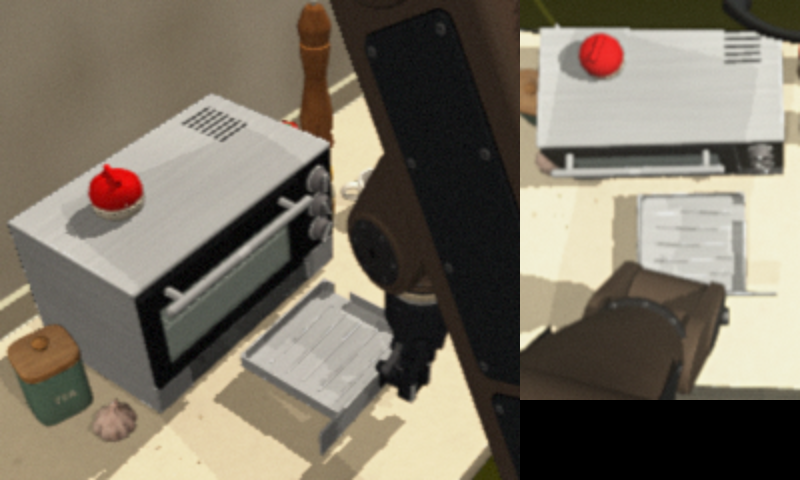

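The tray is held level in front of the mouth. In the top inset its rear edge runs from (640,196) to (745,194). I'm checking pose and height.

```bash
python3 - <<'E'
from h import *
t=load("top2");g=t['p'].astype(float).sum(2)
print("corners",ray(t,[(200,188),(252.5,187)],44).round(1).tolist())
# side edges & rear edge via gradient
q=[]
for u in range(206,248,2):
    col=g[178:196,u];d=np.abs(np.diff(col));q.append((u,178+np.argmax(d)+.5))
w=ray(t,q,44)[:,:2];f=np.polyfit(w[:,1],w[:,0],1);r=w[:,0]-np.polyval(f,w[:,1]);k=abs(r)<5;f=np.polyfit(w[k,1],w[k,0],1);print("rear edge",f,k.sum(),r[k].std())
for v in (195,203,211,219):
    L=194+np.argmax(np.abs(np.diff(g[v,194:206])))+.5;R=246+np.argmax(np.abs(np.diff(g[v,246:258])))+.5
    print(v,ray(t,[(L,v),(R,v)],44)[:,:2].round(1).tolist())
for n in("scene2","top2"):
    W=pts(load(n)).reshape(-1,3);a=W[(W[:,0]>510)&(W[:,0]<630)&(W[:,1]>-85)&(W[:,1]<40)&(W[:,2]>10)&(W[:,2]<36)]
    A=np.c_[a[:,:2]-[570,-30],np.ones(len(a))];s=np.linalg.lstsq(A,a[:,2],rcond=None)[0];print(n,len(a),s,np.std(a[:,2]-A@s))
E
```

```text
corners [[642.3, 54.5, 44.0], [648.9, -111.1, 44.0]]
rear edge [2.02944366e-01 6.69589365e+02] 12 2.6260525624667244
195 [[619.7, 57.9], [623.3, -108.7]]
203 [[594.4, 50.2], [598.0, -109.5]]
211 [[569.0, 55.0], [572.9, -110.3]]
219 [[544.1, 47.3], [547.5, -95.6]]
scene2 1774 [-6.28503865e-03 -2.28505030e-03  2.61759825e+01] 1.537570422194554
top2 1365 [-1.09399299e-02  1.05910837e-03  2.61441682e+01] 2.2035847563897577
```

```bash
python3 -m crank '[[0,0,0,0.04,0],[0,-0.15,0,0.04,0],[0,-0.3,0,0.04,0],[0,-0.45,0,0.04,0],[0,-0.55,0,0.04,0],[0,-0.55,0,0.04,0]]'
python3 -m crank '[[0,-0.1,0,0,0],[0,-0.2,0,0,0],[0,-0.3,0,0,0],[0,-0.36,0,0,0],[0,-0.36,0,0,0]]'
```

```text
time: 8.25
eef_pos: [500.4, -31.4, 31.1]
ee_rot: [-0.025, 1.0, -0.0, 0.001]
wrist_force: [-0.6, -0.7, -1.6]
grip_width: 25.1
gripper_force: 60.5
time: 8.67
eef_pos: [528.9, -29.3, 31.3]
ee_rot: [-0.025, 1.0, -0.0, 0.0]
wrist_force: [0.0, -1.1, -1.9]
grip_width: 25.1
gripper_force: 60.5
```

```bash
python3 -m crank '[[0,0,0.03,0,0],[0,0,0.06,0,0],[0,0,0.08,0,0],[0,0,0.08,0,0]]' | egrep "eef|force"
python3 -m crank '[[0,0,0.03,0,0],[0,0,0.06,0,0],[0,0,0.08,0,0],[0,0,0.08,0,0]]'| egrep "eef|force"
```

```text
eef_pos: [527.2, -22.5, 31.3]
wrist_force: [0.5, 0.3, -2.4]
gripper_force: 60.5
eef_pos: [527.1, -16.2, 31.3]
wrist_force: [-0.8, -0.5, -1.7]
gripper_force: 60.5
```

```bash
python3 -m crank '[[0,0,0.03,0,0],[0,0,0.06,0,0],[0,0,0.06,0,0]]'| egrep "eef|force"
```

```text
eef_pos: [526.9, -11.4, 31.3]
wrist_force: [1.3, -0.4, -2.4]
gripper_force: 60.5
```

```bash
python3 -m crank '[[0,0,0.03,0,0],[0,0,0.05,0,0],[0,0,0.05,0,0]]'| egrep "eef|force"
python3 -m crank '[[0,0,0.03,0,0],[0,0,0.05,0,0],[0,0,0.05,0,0]]'| egrep "eef|force"
```

```text
eef_pos: [526.3, -7.8, 31.2]
wrist_force: [-2.6, -6.2, -1.3]
gripper_force: 60.9
eef_pos: [525.0, -4.4, 31.0]
wrist_force: [-8.3, -14.2, 0.4]
gripper_force: 64.5
```

```bash
python3 -m crank '[[0,0,0.03,0,0],[0,0,0.05,0,0],[0,0,0.05,0,0]]'| egrep "eef|rot|force"
python3 -m crank '[[0,0,0.03,0,0],[0,0,0.05,0,0],[0,0,0.05,0,0]]'| egrep "eef|rot|force"
```

```text
eef_pos: [524.5, -0.5, 31.0]
ee_rot: [-0.024, 1.0, 0.0, -0.002]
wrist_force: [-9.1, -12.7, -0.5]
gripper_force: 72.0
eef_pos: [523.4, 3.2, 30.8]
ee_rot: [-0.023, 1.0, 0.0, -0.003]
wrist_force: [-13.8, -19.6, 0.8]
gripper_force: 80.7
```

Contact began around y = -9 and I pressed a bit past it. I'm backing off and checking the tray's angle in the grip.

```bash
python3 -m crank '[[0,0,-0.05,0,0],[0,0,-0.1,0,0],[0,0,-0.15,0,0],[0,0,-0.19,0,0],[0,0,-0.19,0,0]]'
python3 - <<'E'
from workcell import telemetry, vision
import cv2,numpy as np
from h import *
ims=[]
for n in("scene","top"):
    p,d=vision.read_camera(n);m=vision.camera_model(n);np.savez(n+"3.npz",p=p,d=d,**{k:np.array(m[k]) for k in"KRt"})
    ims.append(p)
a=cv2.resize(ims[0][110:270,160:320],(500,500),interpolation=cv2.INTER_CUBIC);b=cv2.resize(ims[1][150:270,180:270],(300,400),interpolation=cv2.INTER_CUBIC)
b=cv2.copyMakeBorder(b,0,100,0,0,cv2.BORDER_CONSTANT)
cv2.imwrite("pics/s3.png",np.hstack([a,b])[:,:,::-1])
E
```

```text
time: 11.0
eef_pos: [526.9, -11.3, 31.3]
ee_rot: [-0.025, 1.0, -0.0, -0.0]
wrist_force: [0.1, -0.4, -1.7]
grip_width: 25.0
gripper_force: 62.1
```

View pics/s3.png

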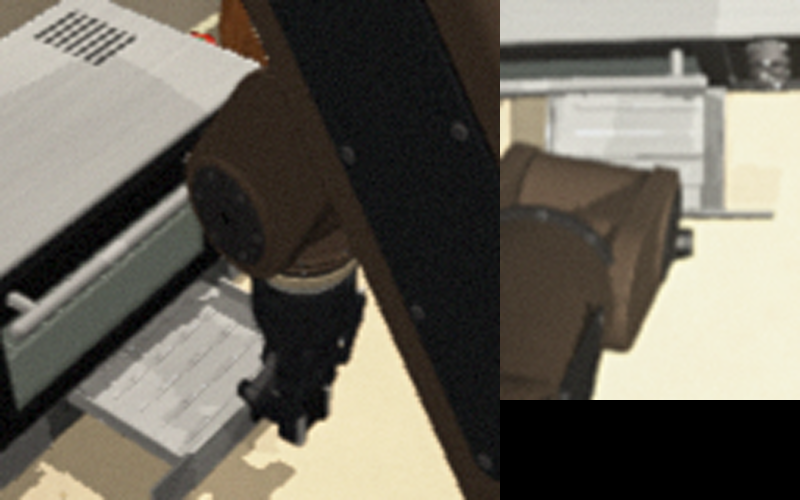

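```bash
python3 - <<'E'
from h import *
for n in("top3","scene3"):
    W=pts(load(n)).reshape(-1,3);W=W[np.isfinite(W[:,0])]
    e=np.array([526.9,-11.3])
    for lo in range(60,480,30):
        a=W[(W[:,2]>lo)&(W[:,2]<lo+30)&(abs(W[:,1]+11)<75)&(W[:,0]<640)]
        if len(a)>5: print(n,lo,len(a),"dx max",(np.percentile(a[:,0],98)-e[0]).round(0),"dy",(np.percentile(a[:,1],[2,98])-e[1]).round(0))
t=load("top3");g=t['p'].astype(float).sum(2)
for v in (180,188,195,200,208):
    L=190+np.argmin(np.diff(g[v,190:200]))+.5;R=244+np.argmax(np.diff(g[v,244:250]))+.5
    print(v,L,R,ray(t,[(L,v),(R,v)],40)[:,:2].round(1).tolist())
q=[(u,210+np.argmin(np.diff(g[210:218,u]))) for u in range(246,261)]; w=ray(t,q,60); print("panel right",np.polyfit(w[:,1],w[:,0],1),w[[0,-1]].round(1).tolist())
from workcell import telemetry;print(telemetry.sense()['ft_torque'])
E
```

```text
top3 60 22 dx max 40.0 dy [-74.  58.]
top3 120 43 dx max 12.0 dy [-64. -51.]
top3 270 77 dx max 50.0 dy [-69.  37.]
top3 300 691 dx max 44.0 dy [-67.  48.]
top3 330 309 dx max 33.0 dy [-63.  55.]
top3 360 245 dx max 14.0 dy [-60.  59.]
top3 390 484 dx max -6.0 dy [-57.  62.]
top3 420 298 dx max -13.0 dy [-45.  33.]
top3 450 235 dx max -32.0 dy [-47.  40.]
scene3 60 165 dx max 37.0 dy [-42.  68.]
scene3 90 221 dx max 8.0 dy [-57.  59.]
scene3 120 283 dx max 6.0 dy [-62.  63.]
scene3 150 228 dx max 16.0 dy [-12.  37.]
scene3 180 405 dx max 18.0 dy [-17.  37.]
scene3 210 183 dx max -7.0 dy [-5. 39.]
scene3 240 582 dx max 32.0 dy [-1. 74.]
scene3 270 2095 dx max 35.0 dy [-30.  73.]
scene3 300 525 dx max 44.0 dy [54. 69.]
scene3 330 470 dx max 26.0 dy [57. 71.]
scene3 360 354 dx max 11.0 dy [59. 71.]
scene3 390 141 dx max -6.0 dy [58. 68.]
180 190.5 246.5 [[668.4, 87.1], [672.0, -91.2]]
188 194.5 246.5 [[642.7, 72.8], [646.2, -92.0]]
195 194.5 246.5 [[620.2, 71.4], [623.8, -92.8]]
200 191.5 247.5 [[604.0, 80.0], [607.9, -96.5]]
208 191.5 246.5 [[578.6, 78.5], [582.5, -94.2]]
panel right [-2.33171633e-02  5.61776194e+02] [[564.0, -94.6, 60.0], [565.0, -137.4, 60.0]]
[0.0389098  0.17621396 0.03896451]
```

```bash
python3 -m crank '[[0,-0.1,0,0,0],[0,-0.2,0,0,0],[0,-0.3,0,0,0],[0,-0.3,0,0,0]]'| egrep "eef|rot|force"
```

```text
eef_pos: [552.5, -9.4, 31.2]
ee_rot: [-0.026, 1.0, -0.0, 0.0]
wrist_force: [0.2, 2.1, -2.0]
gripper_force: 61.3
```

```bash
python3 -m crank '[[0,-0.08,0,0,0],[0,-0.16,0,0,0],[0,-0.24,0,0,0],[0,-0.24,0,0,0]]'| egrep "eef|rot|force"
```

```text
eef_pos: [571.4, -8.6, 31.3]
ee_rot: [-0.026, 1.0, -0.0, 0.001]
wrist_force: [0.1, 2.1, -2.4]
gripper_force: 60.7
```

```bash
python3 -m crank '[[0,-0.08,0.01,0,0],[0,-0.16,0.01,0,0],[0,-0.24,0.01,0,0],[0,-0.3,0.01,0,0],[0,-0.3,0.01,0,0]]'| egrep "eef|rot|force"
```

```text
eef_pos: [595.2, -6.8, 31.3]
ee_rot: [-0.025, 1.0, -0.0, 0.001]
wrist_force: [1.2, 1.2, -1.9]
gripper_force: 61.2
```

```bash
python3 -m crank '[[0,-0.02,0,0,0],[0,-0.04,0,0,0],[0,-0.04,0,0,0]]'| egrep "eef|force"
python3 -m crank '[[0,-0.02,0,0.02,0],[0,-0.04,0,0.02,0],[0,-0.04,0,0.02,0]]'| egrep "eef|force"
```

```text
eef_pos: [597.3, -6.6, 31.3]
wrist_force: [0.2, 0.9, -3.3]
gripper_force: 61.3
eef_pos: [600.6, -6.4, 29.6]
wrist_force: [-0.3, 0.7, -2.5]
gripper_force: 61.4
```

```bash
python3 -m crank '[[0,-0.02,0,0.01,0],[0,-0.03,0,0.01,0],[0,-0.03,0,0.01,0]]'| egrep "eef|force"
cat > look.py <<'E'
import sys,cv2
from workcell import telemetry, vision
from h import *
k=sys.argv[1];ims=[]
for n in("scene","top"):
    p,d=vision.read_camera(n);m=vision.camera_model(n);np.savez(n+k,p=p,d=d,**{q:np.array(m[q]) for q in"KRt"});ims.append(p)
a=cv2.resize(ims[0][110:270,160:320],(500,500),interpolation=cv2.INTER_CUBIC);b=cv2.resize(ims[1][150:270,180:270],(300,400),interpolation=cv2.INTER_CUBIC)
b=cv2.copyMakeBorder(b,0,100,0,0,cv2.BORDER_CONSTANT);cv2.imwrite(f"pics/s{k}.png",np.hstack([a,b])[:,:,::-1])
s=telemetry.sense();print(s['time'],s['eef_pos'].round(1),s['wrist_force'].round(1))
W=pts(load("scene"+k)).reshape(-1,3);O=np.array([683,0]);e=np.array([.9988,.049])
x=(W[:,:2]-O)@e;y=(W[:,:2]-O)@[-e[1],e[0]]
for lo in(22,34,46):
    for side in((70,130),(-130,-60),(-60,60)):
        q=(W[:,2]>lo)&(W[:,2]<lo+12)&(y>side[0])&(y<side[1])&(x>-75)&(x<3);
        if q.sum()>5:print("z",lo,side,q.sum(),np.percentile(x[q],[5,25,50,75]).round(1))
E
python3 look.py 4
```

```text
eef_pos: [602.9, -6.3, 28.9]
wrist_force: [-1.0, 1.7, -1.2]
gripper_force: 61.7
13.0333 [602.9  -6.3  28.9] [-0.5  0.6 -1.4]
z 22 (70, 130) 108 [-43.7 -42.6 -41.3  -8. ]
z 22 (-130, -60) 11 [-48.5 -48.  -47.5 -47.2]
z 22 (-60, 60) 101 [-45.  -43.5 -14.8  -5.2]
z 34 (70, 130) 98 [-44.1 -42.6 -41.4  -4. ]
z 34 (-130, -60) 11 [-50.4 -48.3 -47.2 -46.9]
z 34 (-60, 60) 49 [-48.9 -44.5 -43.9 -43.1]
z 46 (70, 130) 104 [-43.8 -42.6 -41.7 -39. ]
z 46 (-60, 60) 64 [-46.4 -44.2 -43.3 -30.6]
```

View pics/s4.png

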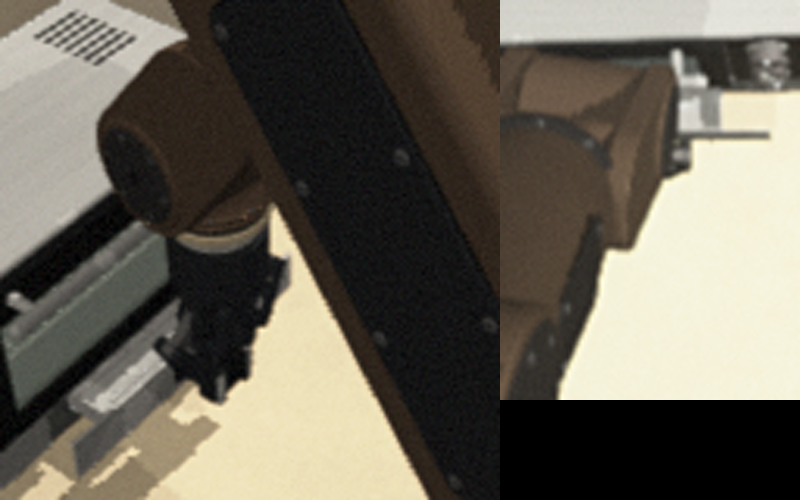

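The panel stands about 44 mm out and the tray rests in the bay. I'm releasing it, retreating, and turning 90° so the back of one open finger can push the tongue end from below the bar.

```bash
python3 -m crank '[[1,0,0,0,0],[1,0,0,0,0],[1,0,0,0,0],[1,0,0,0,0],[1,0,0,0,0],[1,0,0,0,0],[1,0,0,0,0],[1,0,0,0,0]]'
python3 -m crank '[[1,0.2,0,0,0],[1,0.5,0,0,0],[1,0.8,0,0,0],[1,1,0,0,0],[1,1,0,0,0]]' | egrep "eef|force"
python3 -m crank '[[1,0.1,0,0.04,0.05],[1,0.2,0,0.08,0.1],[1,0.2,0,0.08,0.15],[1,0.2,0,0.08,0.2],[1,0.2,0,0.08,0.25],[1,0.2,0,0.08,0.3],[1,0.2,0,0.08,0.35],[1,0.2,0,0.08,0.375]]'| egrep "eef|force"
python3 -m crank '[[1,0,0,0,0.05],[1,0,0,0,0.1],[1,0,0,0,0.15],[1,0,0,0,0.2],[1,0,0,0,0.25],[1,0,0,0,0.3],[1,0,0,0,0.35],[1,0,0,0,0.375]]'
python3 look.py 5
```

```text
time: 13.7
eef_pos: [602.7, -6.3, 28.9]
ee_rot: [-0.025, 1.0, -0.0, 0.0]
wrist_force: [-0.4, -0.1, -0.6]
grip_width: 85.7
gripper_force: 0.0
eef_pos: [519.9, -10.2, 28.9]
wrist_force: [0.6, -0.2, 0.7]
gripper_force: 0.0
eef_pos: [507.8, -11.2, 22.5]
wrist_force: [-1.0, 0.5, 0.5]
gripper_force: 0.0
time: 15.45
eef_pos: [507.8, -11.2, 22.5]
ee_rot: [0.691, 0.723, 0.0, 0.0]
wrist_force: [0.1, 0.8, -0.4]
grip_width: 85.2
gripper_force: 0.0
15.55 [507.7 -11.2  22.5] [-0.   0.4 -0.2]
z 22 (70, 130) 100 [-43.7 -42.3 -41.3  -5.2]
z 22 (-130, -60) 60 [-44.4 -16.9  -8.8  -2.2]
z 22 (-60, 60) 168 [-46.3 -43.7 -13.7  -5.5]
z 34 (70, 130) 102 [-43.7 -42.5 -41.5  -7.8]
z 34 (-130, -60) 37 [-47.  -46.1 -45.  -15.4]
z 34 (-60, 60) 92 [-62.1 -46.9 -45.  -43.5]
z 46 (70, 130) 96 [-43.7 -42.7 -41.7 -38.8]
z 46 (-130, -60) 35 [-47.2 -46.5 -45.8 -22.5]
z 46 (-60, 60) 248 [-70.8 -57.8 -46.3 -43.9]
```

View pics/s5.png

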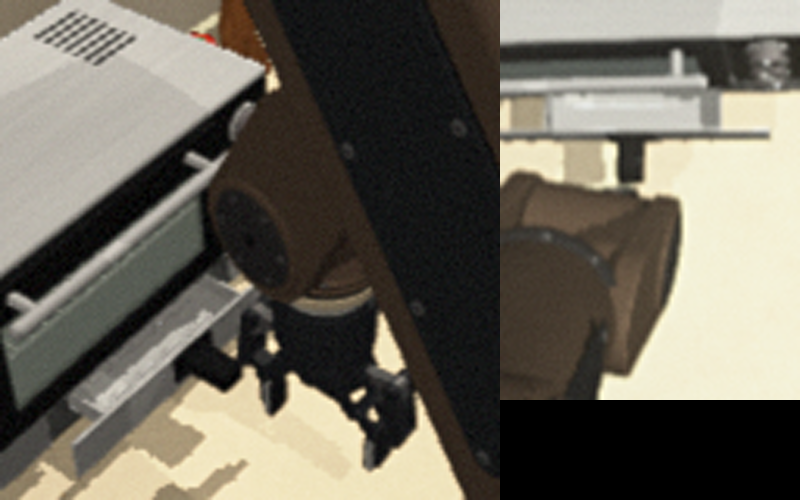

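```bash
python3 -m crank '[[1,-0.06,0.1,0,0],[1,-0.06,0.2,0,0],[1,-0.06,0.25,0,0],[1,-0.06,0.3,0,0],[1,-0.06,0.35,0,0],[1,-0.06,0.4,0,0],[1,-0.06,0.4,0,0]]'| egrep "eef|rot|force"
python3 -m crank '[[1,0,0.04,0,0],[1,0,0.08,0,0],[1,0,0.12,0,0],[1,0,0.12,0,0]]'| egrep "eef|rot|force|width"
```

```text
eef_pos: [539.7, -14.3, 22.4]
ee_rot: [0.689, 0.725, 0.0, 0.0]
wrist_force: [-0.8, 0.4, -0.4]
gripper_force: 0.0
eef_pos: [549.3, -13.8, 22.5]
ee_rot: [0.689, 0.725, 0.0, 0.0]
wrist_force: [-0.5, -0.7, -0.3]
grip_width: 85.4
gripper_force: 0.0
```

```bash
python3 look.py 6; python3 -m crank '[[1,0,0.04,0,0],[1,0,0.08,0,0],[1,0,0.12,0,0],[1,0,0.12,0,0]]'| egrep "eef|rot|force|width"
```

```text
16.5667 [548.9 -13.8  22.5] [0.4 0.8 0.2]
z 22 (70, 130) 93 [-32.9 -32.  -31.2  -3.3]
z 22 (-130, -60) 11 [-35.1 -33.8 -32.9  -1.4]
z 22 (-60, 60) 88 [-34.2 -32.4 -30.8  -0.4]
z 34 (70, 130) 92 [-33.  -31.8 -30.8  -5.8]
z 34 (-60, 60) 82 [-68.2 -42.1 -32.9 -31.6]
z 46 (70, 130) 97 [-32.6 -31.7 -30.9 -27.1]
z 46 (-60, 60) 249 [-71.3 -55.3 -38.2 -31.8]
eef_pos: [557.4, -13.6, 22.5]
ee_rot: [0.689, 0.725, -0.001, -0.001]
wrist_force: [-4.2, -1.9, 0.5]
grip_width: 85.4
gripper_force: 2.2
```

```bash
python3 -m crank '[[1,0,0.04,0,0],[1,0,0.08,0,0],[1,0,0.12,0,0],[1,0,0.12,0,0]]'| egrep "eef|rot|force|width"
python3 -m crank '[[1,0,0.03,0,0],[1,0,0.06,0,0],[1,0,0.06,0,0]]'| egrep "eef|rot|force|width"
```

```text
eef_pos: [567.5, -13.2, 22.5]
ee_rot: [0.689, 0.725, -0.001, -0.0]
wrist_force: [-3.7, -3.2, 1.2]
grip_width: 85.3
gripper_force: 1.9
eef_pos: [571.9, -12.9, 22.5]
ee_rot: [0.689, 0.725, -0.001, -0.001]
wrist_force: [-4.2, -2.3, 0.7]
grip_width: 85.2
gripper_force: 2.6
```

```bash
python3 look.py 7; python3 -m crank '[[1,0,0.03,0,0],[1,0,0.06,0,0],[1,0,0.06,0,0]]'| egrep "eef|rot|force|width"
```

```text
17.5833 [571.9 -12.9  22.4] [-5.6 -3.   1.7]
z 22 (70, 130) 73 [-11.5 -10.4  -9.5  -8.7]
z 22 (-60, 60) 54 [-12.1 -10.6  -9.8  -9.1]
z 34 (70, 130) 73 [-11.3 -10.2  -9.4  -8.1]
z 34 (-60, 60) 100 [-70.1 -53.2 -14.2 -10.2]
z 46 (70, 130) 94 [-11.1 -10.   -9.2  -7.1]
z 46 (-60, 60) 276 [-69.  -43.8 -23.1 -10.4]
eef_pos: [577.3, -12.6, 22.5]
ee_rot: [0.689, 0.725, -0.0, -0.0]
wrist_force: [-1.9, -1.0, -0.6]
grip_width: 85.3
gripper_force: 0.9
```

```bash
python3 -m crank '[[1,0,0.03,0,0],[1,0,0.05,0,0],[1,0,0.05,0,0],[1,0,0.05,0,0]]'| egrep "eef|rot|force|width"; python3 look.py 8
```

```text
eef_pos: [578.2, -12.3, 22.6]
ee_rot: [0.689, 0.725, -0.002, -0.003]
wrist_force: [-20.3, -4.9, 13.6]
grip_width: 85.2
gripper_force: 10.6
18.2667 [578.2 -12.3  22.6] [-21.   -5.8  13. ]
z 22 (70, 130) 73 [-5.3 -3.9 -3.3 -2.5]
z 22 (-60, 60) 49 [-5.2 -4.6 -3.6 -2.9]
z 34 (70, 130) 66 [-4.6 -3.5 -3.2 -2.4]
z 34 (-60, 60) 108 [-63.6 -48.1  -9.4  -3.9]
z 46 (70, 130) 70 [-4.9 -3.9 -3.3 -2.6]
z 46 (-60, 60) 244 [-62.6 -40.6 -22.1  -7.4]
```

```bash
python3 -m crank '[[1,0,-0.1,0,0],[1,0,-0.3,0,0],[1,0,-0.6,0,0],[1,0,-0.9,0,0],[1,0,-0.9,0,0]]'| egrep "eef|rot|force|width"
python3 -m crank '[[1,0,-0.3,-0.2,0],[1,0,-0.6,-0.5,0],[1,0,-0.8,-0.8,0],[1,0,-0.8,-0.8,0],[1,0,-0.8,-0.8,0]]'| egrep "eef|rot|force|width"
python3 look.py 9; python3 - <<'E'
from h import *
for n in("scene9","top9"):
    W=pts(load(n)).reshape(-1,3)
    e=np.array([.9988,.049]);x=(W[:,:2]-[683,0])@e;y=(W[:,:2]-[683,0])@[-e[1],e[0]]
    m=(W[:,2]>22)&(W[:,2]<54)&(x<12)&(x>-12)
    for a,b in((-168,-138),(-125,-90),(-90,-30),(30,90),(90,125),(138,168)):
        k=m&(y>a)&(y<b)
        if k.sum()>4:print(n,a,b,k.sum(),np.percentile(x[k],[20,50,80]).round(1))
E
```

```text
eef_pos: [505.7, -15.5, 22.4]
ee_rot: [0.689, 0.725, -0.001, -0.001]
wrist_force: [0.5, 0.7, -0.2]
grip_width: 85.8
gripper_force: 0.0
eef_pos: [446.6, -19.2, 87.6]
ee_rot: [0.689, 0.725, 0.001, 0.002]
wrist_force: [-0.7, -0.5, 0.1]
grip_width: 85.7
gripper_force: 0.0
19.2 [446.6 -19.2  86.2] [-0.1  0.1  0.8]
z 22 (70, 130) 71 [-4.9 -4.2 -3.1 -2.5]
z 22 (-130, -60) 48 [-5.4 -4.6 -4.  -2.8]
z 22 (-60, 60) 69 [-5.7 -4.2 -3.5 -2.9]
z 34 (70, 130) 70 [-5.  -3.9 -3.2 -2.6]
z 34 (-130, -60) 56 [-5.  -4.4 -3.5 -2.6]
z 34 (-60, 60) 116 [-49.1 -18.8  -4.5  -3.2]
z 46 (70, 130) 65 [-4.8 -4.1 -3.3 -2.3]
z 46 (-130, -60) 65 [-5.6 -4.4 -3.7 -2.7]
z 46 (-60, 60) 258 [-47.8 -33.2 -13.9  -4.3]
scene9 -168 -138 55 [-0.7  0.2  1. ]
scene9 -125 -90 72 [-4.7 -3.8 -2.7]
scene9 -90 -30 130 [-4.6 -3.8 -2.8]
scene9 30 90 166 [-4.2 -3.3 -2.5]
scene9 90 125 102 [-4.2 -3.2 -2.4]
scene9 138 168 100 [0.1 0.9 2.1]
top9 -168 -138 15 [-1.1 -0.8 -0.6]
top9 -125 -90 26 [-5.2 -4.6 -4.2]
top9 -90 -30 40 [-5.1 -4.5 -4.2]
top9 30 90 42 [-4.8 -4.4 -4. ]
top9 90 125 22 [-4.6 -4.2 -3.8]
top9 138 168 10 [-0.8 -0.3 -0.1]
```

View pics/s9.png

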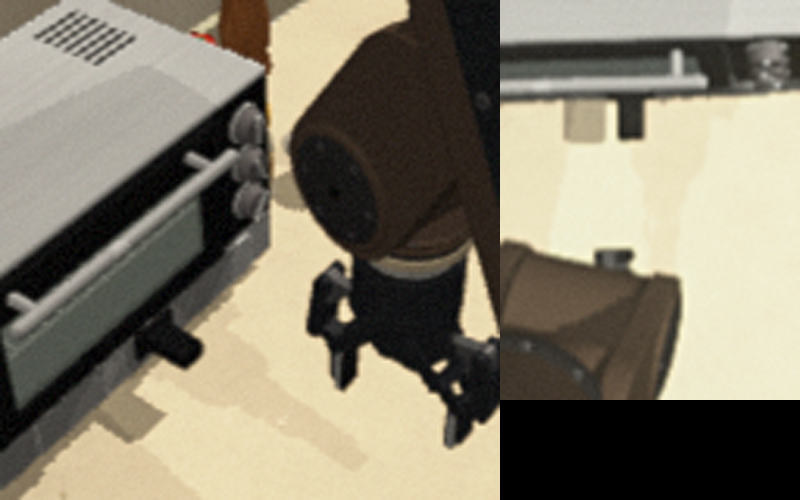

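The picture shows the panel flush under the door and the gripper clear. Depth puts the panel's front about 4 mm, its own thickness, proud of the oven face on both sides, so the tray is home and square.

```bash
python3 -c "
from workcell import job;print(job.finish_job())"
```

```text
the job is handed in; nothing more can be done
None
```

The crumb tray is fully home in its bay, past its catch, with its panel flush and square to within about 1 mm by the depth cameras; I let it go, never went near the honey jar or the cup, and handed the job in (no verdict was returned).

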